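# Start the portable induction hob under the coffee carafe

## Task

Start the portable hob under the coffee carafe with your fingertips: first switch on the red rocker by pressing its raised end down, then push the blue key fully in so that it stays down, and last press the green key fully down, hold it for at least one second and let it go. Do not press a key before its turn, and leave the carafe, the mug and the two jars standing where they are.

Things in the scene. Friction and masses are not known exactly. Their poses are not given: they have to be found in the camera images.
- hob: Portable induction hob, 340 (x) by 290 (y) by 55 mm high, fixed, on a light wooden board (top z = 0.059). Origin: centre of its underside; z up, -x its front, facing the robot. On the aluminium strip 112 mm in front of its centre stand three black bezels (60 mm square, rim 6 mm high) at y = -80, 0, +80 mm, square to the hob; which of red, blue, green is in which place varies.
- red_press (a point): Press point: middle of the top of the near (-x) half of the red rocker, 13 mm from its pivot; each half is 25 (x) by 42 mm (y). Off: the near half slopes up 0.36 rad towards the robot, its edge raised 9 mm, the far half level. On: the near half is level, this point has sunk 4.5 mm to 12 mm over the hob's top, the far half is raised. Axes turn with the rocker.
- red_rocker (a joint): Red rocker: 0 off (start), 0.36 rad fully on. Stays where it is left; about 3 N at the press point moves it.
- blue_press (a point): Centre of the top of the blue square key (40 by 40 mm), 25 mm over the hob's top while out; the key moves straight down.
- blue_key (a joint): Blue key: 0 out (start), 0.008 m fully in. Stays where it is pushed (friction about 2.5 N); it does not spring back.
- green_press (a point): Centre of the top of the green round key (40 mm diameter), 23 mm over the hob's top while out; the key moves straight down.
- green_key (a joint): Green key: 0 out (start), 0.006 m fully down. A spring returns it; about 1.5 N at first, 4.5 N fully down.
- carafe: Glass coffee carafe with black lid and handle, 129 by 173 by 140 mm with its handle, loose, on the hob's glass plate behind the controls. Origin: underside, middle of the extents (handle along its -y). To be left alone.
- mug: Green and white mug with a handle, 78 by 116 by 101 mm, loose, on the board beside the hob. Origin: underside, middle of the extents. To be left alone.
- honey: Honey jar with a grey lid, 71 mm diameter, 110 mm high, loose, on the board beside the hob. Origin: centre of its underside. To be left alone.
- spice: Small spice jar with a red cap, 45 mm diameter, 106 mm high, loose, on the board beside the hob. Origin: centre of its underside. To be left alone.

How it is judged:
By the outcome, as a careful person would: the job done as asked, in the order asked, and still so for the second after the job is handed in, with the robot touching nothing.
It also fails if it takes over 42 s, if anything falls off the work surface, if the arm or the gripper's body presses on something with over 40 N, if the wrist force passes 120 N, or if a joint passes its speed limit or range.

## Robot

A 6-joint arm with a two-finger parallel gripper is mounted at the origin on a cart in front of the work surface, level with it; the furniture and walls round the work are solid. World frame = base frame: x ahead of the robot, y to its left, z up, the work surface at z = 0. Lengths are in m, angles in degrees, forces in N, time in s.
With the tool pointing down it reaches from about 0.25 to 0.725 m from the base axis. Payload 9.7 kg.
Tool frame: the origin (TCP) lies midway between the tips of the shut fingers; the grasp point (between the pads) lies 19 mm behind it; z points along the fingers, y is the line along which they close (so a half turn about z gives the same grasp; the last joint's range is limited). The gripper opens to 85 mm and grips with 20 to 120 N. Pads are 22 mm wide; open, the fingers measure 114 mm over their backs; the gripper's body (76 mm by 85 mm) begins 54 mm behind the grasp point. The pads swing forward as they close: fully open they stand 13 mm farther back than shut.
Start: joints at [74.771, 4.979, 10.078, 95.1, 0, 90], TCP at [0.144, 0.531, 0.231] pointing down, gripper open.
Joint ranges: [-179.16, 179.16], [-48.56, 103.87], [-65.8, 70.77], [-126.05, 130.52], [-82.76, 87.17], [-180, 180]. Speed limits (degrees/s): [127.2, 127.2, 147.25, 180, 180, 180].

## Interface

Orientations are given as a 3x3 rotation matrix whose columns are the frame's x, y, z axes.
In Python, from workcell import arm gives the robot as it stands. The module is installed in compiled form; this text tells all that it offers.
- The arm moves only by the tool apply_moves, never from a script. Its argument "rows" is a list that holds one entry, the list of rows, each a list of 7 numbers: the opening, from 0 (shut) to 1 (fully open), then the shift along the tool's x, y, z in cm, then the turn, a rotation vector about the tool's x, y, z in degrees. In form: [[[grip, x, y, z, wx, wy, wz], ...]]. A call has 1 to 5 rows; each row is the pose to reach, as a shift and turn from the pose commanded when the call began, along the tool's axes at that moment; what a row does not reach only later rows make up. A row lasts 1/8 s, in which the tool goes at most 62.5 mm and 10.7 degrees, less where a joint would pass 70% of its speed; a pose out of reach is approached as far as the arm can. A call with a gripper value outside its range is refused whole. The fingers move at their own pace and stop on an object; "newtons" is the grip in N (left out, the last holds). Time passes only in rows, so rows that repeat a pose let the fingers close. It gives the time, the measured TCP pose, the force, the opening and the grip force at its end, in the units of the state.
- arm.read_state(): the state, without advancing time (a new reading comes with each control period).
- arm.snapshot(name): name is "side" or "top" or "wrist"; returns the picture (400x640x3 uint8, red, green, blue); there is no depth.
- arm.get_calibration(name): a dict with "K" (3x3 intrinsics, pixels), "eye" and "rotation" of the camera in the world. Camera axes: x right, y up, looking along -z (the intrinsics and any distortion apply to the point x, -y, -z); pixel columns grow to the right and rows downward; lengths in m; the calibration is good to about 2 mm. A picture is of the moment at which its call begins: read the wrist's pose just before it. get_calibration takes no time and is no camera call; for the wrist camera it gives the pose at the moment of the call.
- arm.sign_off(): hands the job in; it is judged then, once.
The state is a dict: "t": time; "joint_positions": joint angles; "joint_velocities": joint speeds; "effort": joint torques, N m; "tool_pos": TCP position; "tcp_rot": TCP orientation; "force": force on the tool from outside, world axes, zero at the start; "ft_torque": the same for the moment, N m; "gripper_width": finger opening in m; "grip_force": force on a finger pad.
Only numpy, scipy, OpenCV 4.12 (cv2) and the standard library are available. Lean on these libraries where they do the work, as an engineer would, in place of code of your own. Each camera call takes 0.05 s, during which the arm holds its last target. There are 200 camera calls.

## Working session

There is one attempt and no reset: what is moved stays moved. The work goes in short steps, Python scripts to look and compute and a tool call to move; the robot and the scene stay as the last step left them, time stands still between calls to the robot, and variables do not carry over. Pictures are saved under pics/ and viewed, at most 10 in all, crops included, and the job is handed in when it is done.

Besides the shell and the picture viewer there is one more tool, called in YAML: its name, and indented under it one key for each argument. apply_moves: Moves the arm, as the interface text tells. Its arguments: {"type":"object","properties":{"rows":{"type":"array"},"newtons":{"type":"number"}},"required":["rows"]}

```bash
mkdir -p pics
python3 - <<'E'
from workcell import arm
import cv2,numpy as np
for n in("side","top"):
    im=arm.snapshot(n); cv2.imwrite(f"pics/{n}0.png",im[:,:,::-1])
    c=arm.get_calibration(n); print(n,c)
s=arm.read_state(); print(s)
E
```

```text
side {'K': array([[398.03686063,   0.        , 323.40917918],
       [  0.        , 398.03686063, 192.87091236],
       [  0.        ,   0.        ,   1.        ]]), 'eye': array([ 0.24427696, -0.57009456,  0.80461356]), 'rotation': array([[ 0.83357971,  0.38705582, -0.39412264],
       [-0.55212048,  0.56111773, -0.61669269],
       [-0.01754529,  0.73166569,  0.6814378 ]])}
top {'K': array([[512.87129063,   0.        , 319.27278335],
       [  0.        , 512.87129063, 198.43421821],
       [  0.        ,   0.        ,   1.        ]]), 'eye': array([0.51573424, 0.06635124, 1.19388959]), 'rotation': array([[-0.02854355,  0.99518536, -0.09376226],
       [-0.99939834, -0.02656326,  0.02230125],
       [ 0.01970325,  0.0943424 ,  0.99534481]])}
{'t': 0.1, 'joint_positions': array([7.47709443e+01, 5.00715144e+00, 1.00375088e+01, 9.50989155e+01,
       3.99094650e-04, 8.99991692e+01]), 'joint_velocities': array([-0.07559196, -0.11996663,  0.19440641,  0.05869457, -0.03578623,
       -0.00919229]), 'effort': array([-1.10513060e-04, -5.21559656e+01,  4.65653980e+01,  1.60887802e-02,
        5.98277848e-05,  5.56806697e-06]), 'tool_pos': array([0.14441587, 0.53048289, 0.23064831]), 'tcp_rot': array([[-9.64887216e-01,  2.62664343e-01, -3.21032443e-04],
       [ 2.62664539e-01,  9.64886528e-01, -1.15271459e-03],
       [ 6.98286021e-06, -1.19656341e-03, -9.99999284e-01]]), 'force': array([ 0.38395976,  0.61034301, -0.27588164]), 'ft_torque': array([ 0.01267108, -0.0315608 ,  0.01744135]), 'grip_force': 0.0, 'gripper_width': 0.0854635950365497}
```

View pics/top0.png

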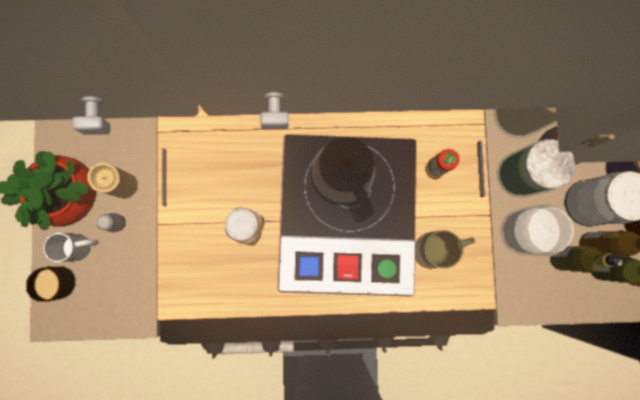

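View pics/side0.png

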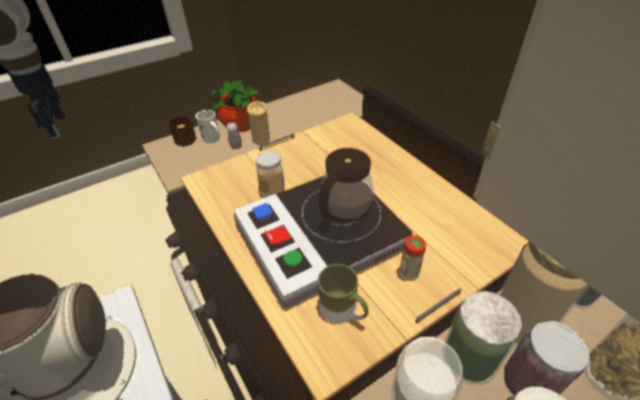

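The top view shows blue at about (309,266), red at (348,267) and green at (387,268), with the mug to the right at (438,250) and honey to the left at (243,226). The side view agrees: blue (263,212), red (277,236), green (293,259). I'll enlarge the controls next.

```bash
python3 - <<'E'
import cv2
a=cv2.imread("pics/top0.png")[225:305,265:425]; b=cv2.imread("pics/side0.png")[185:285,225:345]
cv2.imwrite("pics/topc.png",cv2.resize(a,None,fx=5,fy=5,interpolation=cv2.INTER_CUBIC))
cv2.imwrite("pics/sidec.png",cv2.resize(b,None,fx=5,fy=5,interpolation=cv2.INTER_CUBIC))
E
cat > h.py <<'E'
import numpy as np
from workcell import arm
def onplane(n,uv,z):
    c=arm.get_calibration(n);K=c["K"]
    d=np.linalg.inv(K)@[uv[0],uv[1],1]; d=c["rotation"]@(d*[1,-1,-1]); e=c["eye"]
    return e+d*(z-e[2])/d[2]
def project(n,p):
    c=arm.get_calibration(n); q=c["rotation"].T@(np.array(p)-c["eye"])*[1,-1,-1]
    q=c["K"]@q; return q[:2]/q[2]
E
```

```text
(no output)
```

View pics/topc.png

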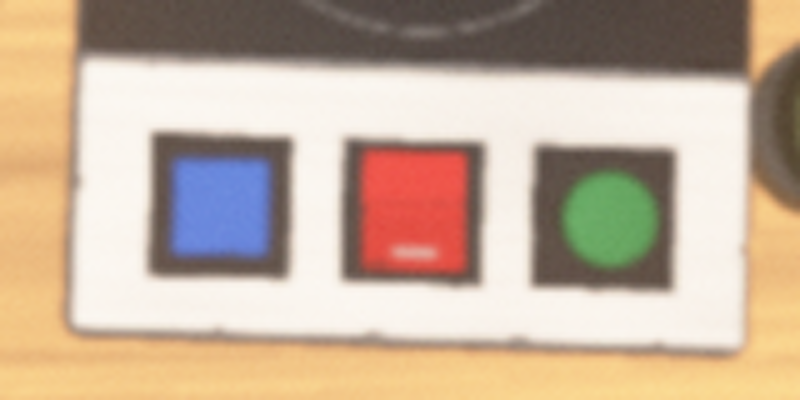

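View pics/sidec.png

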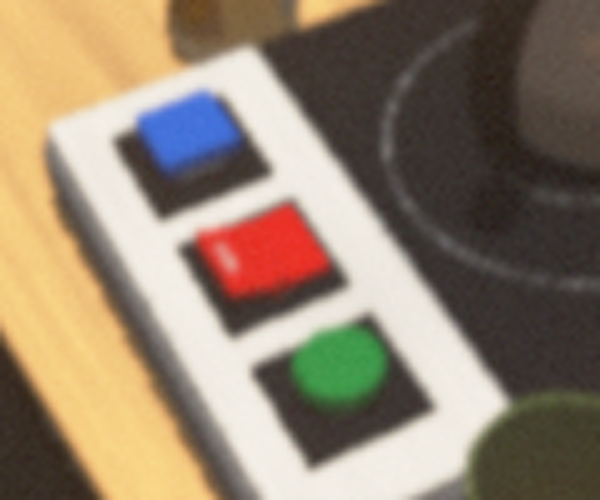

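The crops show three bezels, blue at (221,205), red at (413,212) and green at (603,218) in the top crop. The key tops are blue (221,207) and green (610,219) in the top crop, and blue (189,129) and green (339,362) in the side crop.

Run:
```python
from h import *
T=lambda x,y:(265+(x+.5)/5-.5,225+(y+.5)/5-.5)
S=lambda x,y:(225+(x+.5)/5-.5,185+(y+.5)/5-.5)
for n,p in dict(b=(221,205),r=(413,212),g=(603,218)).items(): print("bezel",n,onplane("top",T(*p),.120))
print("blue",onplane("top",T(221,207),.139),onplane("side",S(189,129),.139))
print("green",onplane("top",T(610,219),.137),onplane("side",S(339,362),.137))
print("corners",onplane("top",T(70,330),.114),onplane("top",T(744,350),.114))
B=onplane("top",T(221,205),.12);G=onplane("top",T(603,218),.12)
d=(B-G)[:2];yaw=np.degrees(np.arctan2(-d[0],d[1]));print("yaw",yaw,"span",np.hypot(*d))
```

```text
bezel b [0.47740127 0.06803978 0.12      ]
bezel r [ 0.47217819 -0.01168792  0.12      ]
bezel g [ 0.46737962 -0.09079078  0.12      ]
blue [0.4772701  0.06803146 0.139     ] [0.47768214 0.06334897 0.139     ]
green [ 0.46765453 -0.09116205  0.137     ] [ 0.46751629 -0.09378294  0.137     ]
corners [0.42752651 0.13210003 0.114     ] [ 0.41080875 -0.14840317  0.114     ]
yaw -3.6103752498346053 span 0.15914640602312696
```

apply_moves:
  rows:
    - [[0, -4, -4, 0, 0, 0, 0], [0, -8, -8, 0, 0, 0, 0], [0, -12, -12, 0, 0, 0, 0], [0, -16, -16, 0, 0, 0, 0], [0, -20, -20, 0, 0, 0, 0]]
  newtons: 20

```text
t: 0.72
tool_pos: [0.2853, 0.2835, 0.2311]
tcp_rot: [[-0.965, 0.262, 0.0], [0.262, 0.965, -0.0], [-0.0, -0.0, -1.0]]
force: [1.1, 0.6, -0.2]
gripper_width: -0.0001
grip_force: 0.0
```

apply_moves:
  rows:
    - [[0, -4, -4, 0, 0, 0, 0], [0, -8, -8, 0, 0, 0, 0], [0, -12, -12, 0, 0, 0, 0], [0, -16, -16, 0, 0, 0, 0], [0, -20, -20, 0, 0, 0, 0]]

```text
t: 1.35
tool_pos: [0.4259, 0.0378, 0.2312]
tcp_rot: [[-0.965, 0.263, 0.0], [0.263, 0.965, 0.0], [-0.0, 0.0, -1.0]]
force: [0.3, 1.5, -0.5]
gripper_width: 0.0002
grip_force: 0.0
```

apply_moves:
  rows:
    - [[0, -2.2, -2, 1.5, 0, 0, -5.8], [0, -4.4, -4, 3, 0, 0, -11.6], [0, -4.4, -4, 3, 0, 0, -11.6], [0, -4.4, -4, 3, 0, 0, -11.6]]

```text
t: 1.85
tool_pos: [0.457, -0.0103, 0.2014]
tcp_rot: [[-0.998, 0.065, -0.001], [0.065, 0.998, 0.0], [0.001, 0.0, -1.0]]
force: [-0.1, 0.4, -0.1]
gripper_width: 0.0002
grip_force: 0.0
```

Run:
```python
from h import *
import cv2
s=arm.read_state()
for k in("t","tool_pos","tcp_rot","joint_positions","force","gripper_width"):print(k,s[k])
cv2.imwrite("pics/w1.png",arm.snapshot("wrist")[:,:,::-1])
im=arm.snapshot("side")[:,:,::-1][100:300,180:440]
cv2.imwrite("pics/s1.png",cv2.resize(im,None,fx=3,fy=3))
print(project("wrist",(.4722,-.0117,.12)),project("wrist",(.4774,.068,.12)),project("wrist",(.4674,-.0908,.12)))
```

```text
t 1.85
tool_pos [ 0.45698951 -0.01026669  0.20137432]
tcp_rot [[-9.97898476e-01  6.47947692e-02 -5.18427124e-04]
 [ 6.47946846e-02  9.97898601e-01  1.78365478e-04]
 [ 5.28894851e-04  1.44399317e-04 -9.99999850e-01]]
joint_positions [-1.29293859e+00 -8.18702059e+00 -6.11259309e+00  9.21043542e+01
  9.54674967e-03  2.42212621e+00]
force [-0.08683494  0.41247684 -0.05535388]
gripper_width 0.0002250796811741784
[322.90991049 224.80303433] [416.64451271 225.00423207] [229.96229472 225.00161046]
```

View pics/w1.png

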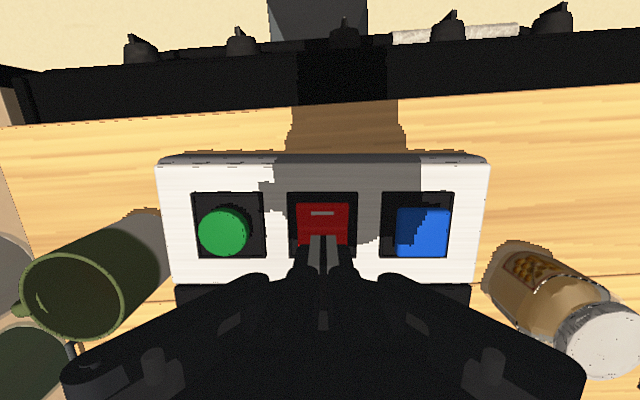

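View pics/s1.png

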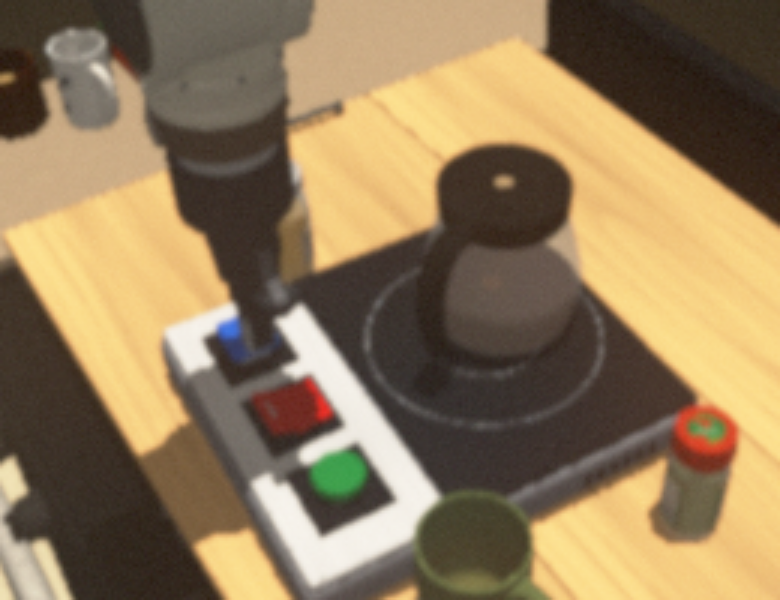

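The wrist view puts the bezel centres at red (323,225), blue (417,225) and green (229,224). My projected positions match these within about a pixel, and the carafe and jars are clear of the arm. Next I descend onto the red near half.

apply_moves:
  rows:
    - [[0, 0, 0, 3, 0, 0, 0], [0, 0, 0, 5.5, 0, 0, 0], [0, 0, 0, 6.3, 0, 0, 0], [0, 0, 0, 6.3, 0, 0, 0]]

```text
t: 2.45
tool_pos: [0.4572, -0.0101, 0.1388]
tcp_rot: [[-0.998, 0.063, 0.0], [0.063, 0.998, 0.0], [-0.0, 0.0, -1.0]]
force: [-0.5, -0.2, 1.4]
gripper_width: 0.0004
grip_force: 0.0
```

apply_moves:
  rows:
    - [[0, 0, 0, 0.3, 0, 0, 0], [0, 0, 0, 0.6, 0, 0, 0], [0, 0, 0, 0.9, 0, 0, 0], [0, 0, 0, 1.1, 0, 0, 0], [0, 0, 0, 1.1, 0, 0, 0]]

```text
t: 3.08
tool_pos: [0.4573, -0.0106, 0.1271]
tcp_rot: [[-0.998, 0.063, -0.0], [0.063, 0.998, -0.0], [0.0, -0.0, -1.0]]
force: [-0.7, -0.2, -0.7]
gripper_width: -0.0
grip_force: 0.0
```

apply_moves:
  rows:
    - [[0, 0, 0, 0.1, 0, 0, 0], [0, 0, 0, 0.15, 0, 0, 0], [0, 0, 0, 0.15, 0, 0, 0]]

```text
t: 3.45
tool_pos: [0.4573, -0.0105, 0.126]
tcp_rot: [[-0.998, 0.063, 0.0], [0.063, 0.998, -0.0], [-0.0, -0.0, -1.0]]
force: [-2.2, 0.2, 3.4]
gripper_width: 0.0005
grip_force: 2.1
```

apply_moves:
  rows:
    - [[0, 0, 0, 0.1, 0, 0, 0], [0, 0, 0, 0.1, 0, 0, 0], [0, 0, 0, 0.1, 0, 0, 0]]

```text
t: 3.82
tool_pos: [0.4573, -0.0105, 0.1259]
tcp_rot: [[-0.998, 0.063, 0.001], [0.063, 0.998, -0.0], [-0.001, -0.0, -1.0]]
force: [-5.2, 0.4, 11.9]
gripper_width: -0.0001
grip_force: 5.9
```

apply_moves:
  rows:
    - [[0, 0, 0, -2.5, 0, 0, 0], [0, 0, 0, -4.5, 0, 0, 0], [0, -0.8, 4, -4.5, 0, 0, 0], [0, -1.5, 8, -4.5, 0, 0, 0], [0, -1.5, 8, -4.5, 0, 0, 0]]

```text
t: 4.45
tool_pos: [0.4777, 0.0703, 0.1693]
tcp_rot: [[-0.998, 0.061, -0.0], [0.061, 0.998, 0.0], [0.0, 0.0, -1.0]]
force: [0.7, -0.3, -0.2]
gripper_width: -0.0001
grip_force: 0.0
```

Run:
```python
from h import *
import cv2
s=arm.read_state(); print(s["tool_pos"],s["t"])
a=arm.snapshot("wrist")[:,:,::-1]
b=cv2.resize(arm.snapshot("side")[:,:,::-1][185:285,225:345],(480,400),interpolation=cv2.INTER_CUBIC)
cv2.imwrite("pics/r2.png",np.hstack([a[120:320,120:440].repeat(1,0),b[:200,:]]) if 0 else np.vstack([np.hstack([b,cv2.resize(a[150:310,170:300],(320,400))])]))
```

```text
[0.47773771 0.07030429 0.16931602] 4.45
```

View pics/r2.png

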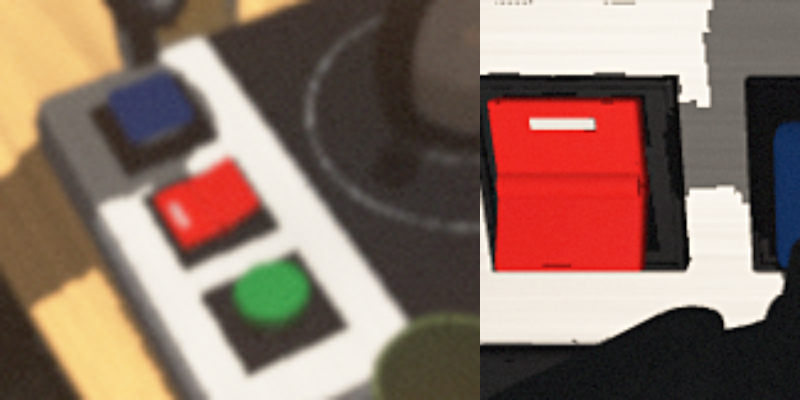

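The rocker (side crop around (205,205)) now shows its near half level and its far half raised, so it is on. Blue is next: contact is expected at z 0.139 and fully in at 0.131.

apply_moves:
  rows:
    - [[0, 0, 0, 1.5, 0, 0, 0], [0, 0, 0, 2.6, 0, 0, 0], [0, 0, 0, 3.2, 0, 0, 0], [0, 0, 0, 3.7, 0, 0, 0], [0, 0, 0, 3.8, 0, 0, 0]]

```text
t: 5.18
tool_pos: [0.4773, 0.0682, 0.1317]
tcp_rot: [[-0.998, 0.064, -0.0], [0.064, 0.998, -0.0], [0.0, -0.0, -1.0]]
force: [-1.9, -1.7, 2.1]
gripper_width: -0.0001
grip_force: 1.1
```

apply_moves:
  rows:
    - [[0, 0, 0, 0.1, 0, 0, 0], [0, 0, 0, 0.2, 0, 0, 0], [0, 0, 0, 0.2, 0, 0, 0], [0, 0, 0, 0.2, 0, 0, 0]]

```text
t: 5.68
tool_pos: [0.4775, 0.0684, 0.131]
tcp_rot: [[-0.998, 0.063, 0.001], [0.063, 0.998, -0.0], [-0.001, 0.0, -1.0]]
force: [-3.6, -1.2, 9.6]
gripper_width: -0.0002
grip_force: 4.6
```

apply_moves:
  rows:
    - [[0, 0, 0, -2.5, 0, 0, 0], [0, 0, 0, -4.5, 0, 0, 0], [0, 0, -5, -4.5, 0, 0, 0], [0, 0, -10, -4.5, 0, 0, 0], [0, 0, -15.9, -4.5, 0, 0, 0]]

```text
t: 6.3
tool_pos: [0.4674, -0.0913, 0.175]
tcp_rot: [[-0.998, 0.062, 0.001], [0.062, 0.998, 0.0], [-0.001, 0.0, -1.0]]
force: [0.4, 0.6, -0.7]
gripper_width: 0.0003
grip_force: 0.0
```

apply_moves:
  rows:
    - [[0, 0, 0, 0, 0, 0, 0], [0, 0, 0, 0, 0, 0, 0]]

```text
t: 6.55
tool_pos: [0.4674, -0.0901, 0.1748]
tcp_rot: [[-0.998, 0.064, 0.0], [0.064, 0.998, 0.0], [-0.0, 0.0, -1.0]]
force: [1.1, 0.5, -0.2]
gripper_width: -0.0003
grip_force: 0.0
```

Run:
```python
from h import *
import cv2
s=arm.read_state(); print(s["tool_pos"],s["t"])
a=arm.snapshot("wrist")[:,:,::-1]
b=cv2.resize(arm.snapshot("side")[:,:,::-1][185:285,225:345],(480,400),interpolation=cv2.INTER_CUBIC)
cv2.imwrite("pics/r3.png",np.hstack([b,cv2.resize(a[100:300,300:460],(320,400))]))
```

```text
[ 0.4673934  -0.09014031  0.17477962] 6.55
```

View pics/r3.png

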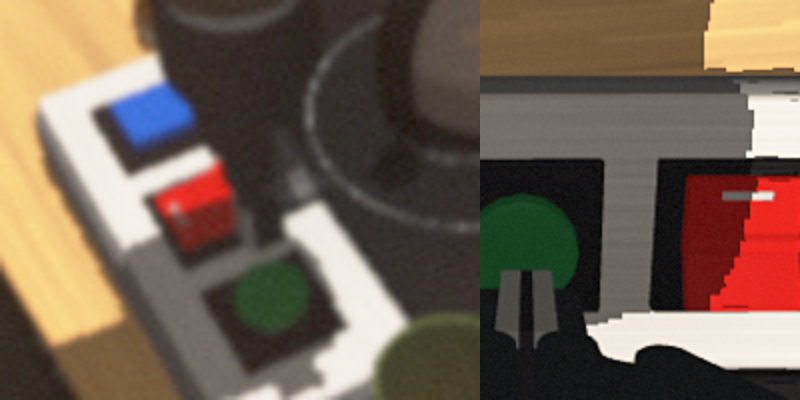

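Blue (side crop (150,112)) now sits lower in its bezel, and the tip is over green. Next I press green and hold it.

apply_moves:
  rows:
    - [[0, 0, 0, 2, 0, 0, 0], [0, 0, 0, 3.4, 0, 0, 0], [0, 0, 0, 3.9, 0, 0, 0], [0, 0, 0, 4.3, 0, 0, 0], [0, 0, 0, 4.4, 0, 0, 0]]

```text
t: 7.28
tool_pos: [0.4674, -0.09, 0.1312]
tcp_rot: [[-0.998, 0.063, 0.001], [0.063, 0.998, 0.0], [-0.001, 0.0, -1.0]]
force: [-1.0, 2.9, 4.4]
gripper_width: 0.0001
grip_force: 2.1
```

apply_moves:
  rows:
    - [[0, 0, 0, 0.1, 0, 0, 0], [0, 0, 0, 0.2, 0, 0, 0], [0, 0, 0, 0.2, 0, 0, 0], [0, 0, 0, 0.2, 0, 0, 0]]

```text
t: 7.78
tool_pos: [0.4675, -0.09, 0.1308]
tcp_rot: [[-0.998, 0.063, 0.002], [0.063, 0.998, 0.0], [-0.002, 0.0, -1.0]]
force: [-6.7, 4.1, 15.0]
gripper_width: 0.0002
grip_force: 7.7
```

Green has bottomed at 15 N. I'll hold it for about 1.9 s, then let go.

apply_moves:
  rows:
    - [[0, 0, 0, 0, 0, 0, 0], [0, 0, 0, 0, 0, 0, 0], [0, 0, 0, 0, 0, 0, 0], [0, 0, 0, 0, 0, 0, 0], [0, 0, 0, 0, 0, 0, 0]]

```text
t: 8.4
tool_pos: [0.4675, -0.0901, 0.1308]
tcp_rot: [[-0.998, 0.063, 0.002], [0.063, 0.998, 0.0], [-0.002, 0.0, -1.0]]
force: [-5.2, 3.9, 14.3]
gripper_width: -0.0001
grip_force: 7.7
```

apply_moves:
  rows:
    - [[0, 0, 0, 0, 0, 0, 0], [0, 0, 0, 0, 0, 0, 0], [0, 0, 0, 0, 0, 0, 0], [0, 0, 0, 0, 0, 0, 0], [0, 0, 0, 0, 0, 0, 0]]

```text
t: 9.02
tool_pos: [0.4675, -0.0901, 0.1309]
tcp_rot: [[-0.998, 0.063, 0.002], [0.063, 0.998, 0.0], [-0.002, 0.0, -1.0]]
force: [-6.3, 5.6, 14.9]
gripper_width: -0.0001
grip_force: 7.7
```

apply_moves:
  rows:
    - [[0, 0, 0, 0, 0, 0, 0], [0, 0, 0, 0, 0, 0, 0], [0, 0, 0, 0, 0, 0, 0], [0, 0, 0, 0, 0, 0, 0], [0, 0, 0, 0, 0, 0, 0]]

```text
t: 9.65
tool_pos: [0.4675, -0.0901, 0.1309]
tcp_rot: [[-0.998, 0.063, 0.002], [0.063, 0.998, 0.0], [-0.002, 0.0, -1.0]]
force: [-5.5, 5.1, 16.7]
gripper_width: 0.0003
grip_force: 7.7
```

apply_moves:
  rows:
    - [[0, 0, 0, -3, 0, 0, 0], [0, 0, 0, -7, 0, 0, 0], [0, 5, 2, -11, 0, 0, 0], [0, 10, 5, -14, 0, 0, 0], [0, 10, 5, -14, 0, 0, 0]]

```text
t: 10.28
tool_pos: [0.3696, -0.0334, 0.2718]
tcp_rot: [[-0.998, 0.062, 0.005], [0.062, 0.998, -0.001], [-0.005, -0.001, -1.0]]
force: [0.6, -0.1, -0.7]
gripper_width: 0.0
grip_force: 0.0
```

Run:
```python
from h import *
import cv2
s=arm.read_state(); print(s["tool_pos"],s["t"],s["joint_velocities"])
b=arm.snapshot("side")[:,:,::-1][140:340,180:440]
cv2.imwrite("pics/r4.png",cv2.resize(b,None,fx=3,fy=3,interpolation=cv2.INTER_CUBIC))
```

```text
[ 0.36958389 -0.03339855  0.27179021] 10.275 [ 2.83416197 -1.64816311 -1.88419003  0.85797468 -0.2404424   2.55260145]
```

View pics/r4.png

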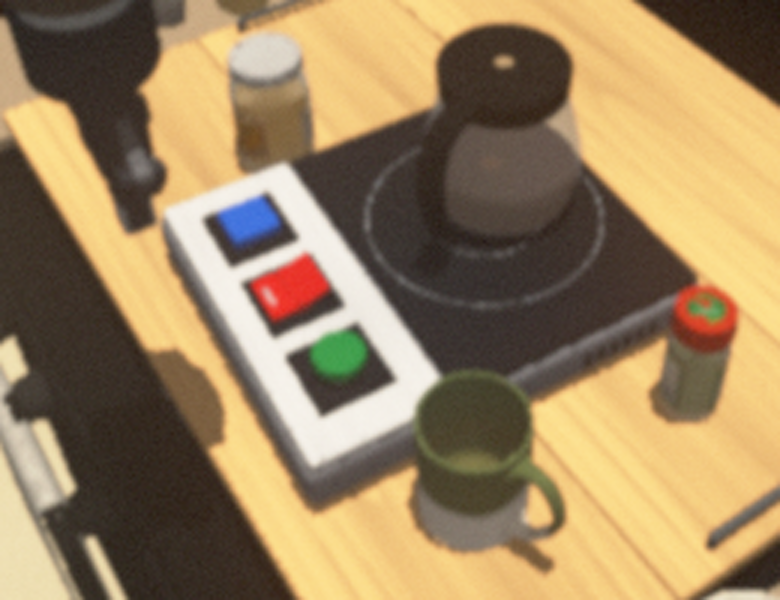

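Red is on at (290,285), blue is in at (250,220), and green has sprung back up at (338,353). The carafe, mug and both jars are where they were, and the arm is clear.

```bash
python3 -c "
from workcell import arm
print(arm.sign_off())"
```

```text
the job is handed in; nothing more can be done
None
```

The job is handed in at about 10 s: the red rocker is on, the blue key is fully in, the green key was held down for about 2 s and released, and the carafe, mug and jars were not touched.

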